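Two tomatoes into the bowl, then the guarded tap held open

ROBOT

A 6-joint arm with a two-finger parallel gripper is mounted at the origin on the work surface. World frame = base frame: x ahead of the robot, y to its left, z up, the work surface at z = 0. Lengths are in m, angles in rad, forces in N, time in s.
With the tool pointing down it reaches from about 0.4 to 0.925 m from the base axis. Payload 12.5 kg.
Tool frame: the origin (TCP) lies between the finger pads; the fingertips stand 11 mm ahead of it and the grasp point (between the pads) lies 8 mm behind it; x points along the fingers, y is the direction in which the jaws open and shut, and the axes are right-handed (so a half turn about x gives the same grasp; the last joint's range is limited). The gripper opens to 95 mm and grips with 3 to 60 N. Pads are 20 mm wide; open, the fingers measure 119 mm over their backs; the gripper's body (75 mm by 180 mm) begins 59 mm behind the grasp point.
Start: joints at [-1.243, 0.491, 1.559, -0, 1.092, -0.106], TCP at [0.263, -0.567, 0.226] pointing down, gripper open.
Joint ranges: [-3.1, 3.1], [-0.84, 2.19], [0.05, 2.79], [-1.13, 4.28], [0.06, 2.93], [-2.69, 2.69]. Speed limits (rad/s): [2.22, 2.22, 2.79, 3.14, 3.14, 3.14].

INTERFACE

Orientations are given as a rotation vector (axis times angle).
In Python, from workcell import ctrl, cams, job gives the robot as it stands.
- The arm moves only by the shell command python3 -m creep 'ROWS' [OPENING] [FORCE]. ROWS is JSON, a list of rows, each a list of 6 numbers: the shift along the tool's x, y, z in cm, then the turn, a rotation vector about the tool's x, y, z in rad. A call has 1 to 12 rows; each row shifts and turns the commanded pose from where the row before left it, along the tool's axes as they then stand; what a row does not reach is not made up. A row lasts 1/12 s, in which the tool goes at most 41.7 mm and 7.16 degrees, less where a joint would pass 70% of its speed; a pose out of reach is approached as far as the arm can. A call is refused whole if a number of a shift passes 4.17 or a number of a turn 0.125, either way. A call with a gripper value outside its range is refused whole. OPENING is the opening, from -1 (shut) to 1 (fully open), so that 0 is half open, set as the call begins (- or left out, the last holds). The fingers move at their own pace and stop on an object; FORCE is the grip in N (left out, the last holds). Time passes only in rows, so rows that do not move let the fingers close. It gives the time, the measured TCP pose, the force and the opening at its end, in the units of the state.
- ctrl.get_obs(): the state, without advancing time (a new reading comes with each control period).
- cams.capture(name): name is "side" or "top"; returns a dict with "image" (400x640x3 uint8, red, green, blue), "range_z" (400x640 float32, m along the optical axis (not along the pixel's ray), 0 where there is no reading), "fx", "fy", "cx", "cy" (pixels), "world_to_cam" (4x4, takes a point from world to camera coordinates). Camera axes: x right, y down, z forward; pixel columns grow to the right and rows downward; lengths in m; the calibration is good to about 2 mm. A picture is of the moment at which its call begins.
- job.hand_in(): hands the job in, once; it reports no verdict.
The state is a dict: "time": time; "joint_pos": joint angles; "joint_vel": joint speeds; "joint_efforts": joint torques, N m; "position": TCP position; "tool_rot": TCP orientation; "force": force on the tool from outside, world axes, zero at the start; "ft_torque": the same for the moment, N m; "width": finger opening in m.
Only numpy, scipy, OpenCV 4.12 (cv2) and the standard library are available. Lean on these libraries where they do the work, as an engineer would, in place of code of your own. Each camera call takes 0.05 s, during which the arm holds its last target.

TASK

Lower the two ripe tomatoes gently, without dropping them, onto the bottom of the big bowl under the tap and let go of them. Then flip the tap's safety catch right over, off the lever, and pull the spring lever all the way round until it points straight out over the spout. Finish still holding the lever fully open, as it springs shut if let go and I am off to turn the water on at the stopcock outside; leave the bowl under the spout and everything else where it is.

Things in the scene. Friction and masses are not known exactly. Their poses are not given: they have to be found in the camera images.
- tap: fixed tap: riser pipe 21 mm thick, level brass valve at 200 mm height, spout bent down in front. Origin: foot of the riser. Its -x is the way the spout points (towards the robot, turned up to 0.2 rad), z up. Valve and spout lie along y = 0 from x = 0 to -151 mm, top 220 mm high; lever stem at x = -70 mm, with a bracket 26 mm wide (in y) behind and over it, top 262 mm high, that carries the catch
- spout (a point): centre of the spout's open lower end, 143 mm above the shelf, 140 mm in front of the riser. Its ring is 25 mm across
- lever_pivot (a point): point on the vertical stem axis about which the lever turns, at the lever's mid thickness, 243.5 mm above the shelf
- lever_grip (a point): place to take the lever: mid thickness, 108 mm out from the stem axis, on its grey plastic sleeve (62 to 130 mm out, 25 mm wide, 14 mm thick, level). Free below down to the bowl's rim; fully open, the sleeve lies above the spout's bend, which ends 81 mm out from the stem axis. The point's y axis points out along the lever, z up
- lever (a joint): angle of the lever, rad. 0 shut: it points along the tap's +y. It turns level about the stem, anticlockwise seen from above, so its end comes towards the robot; at 1.57, fully open on its stop, it points along the tap's -x, over and past the spout. A spring always drives it shut: about 3 N at the start, 7 N at the stop, at lever_grip. With the catch down it moves only about 0.1 rad
- catch_hinge (a point): middle of the catch's hinge pin, which is level, along the tap's x axis, 262 mm above the shelf, 15.5 mm to the +y side of the stem axis
- catch_grip (a point): place to pinch the catch: 34 mm out from the hinge pin and 10 mm below it while down. The catch is a steel U strap 50 mm long and 32 mm wide (along the tap's x: pinch across this width) lying over the lever's shank, a cheek on each side; cheeks from 13 to 49 mm out from the pin, reaching 23 mm below it; upturned lip 9 mm high at the outer end. The point's x axis is along the pin
- catch (a joint): angle of the catch, rad. 0: down over the lever, barring it. It turns up about its pin: the outer end rises and goes over towards the tap's -y. 1.57 points straight up; past about 1.9 it falls on over by its own weight to its stop at 2.7 (flipped right over), let go before 1.8 it may fall back. It moves freely (under 1 N)
- big_bowl: loose plastic bowl under the tap, the biggest of the three: rim 270 mm across, 82 mm high, wall 4 mm, inner floor flat and 5 mm above the shelf, 0.32 kg. Inside radius 91 mm at the floor, growing evenly to 131 mm at the rim. Origin: centre of its underside, about 50 mm in front of the spout's end (tap -x)
- tomato_a: loose ripe tomato standing on the shelf, 64 mm across at 30 mm height, 58 mm high, 0.10 to 0.17 kg, with a small flat under it. Origin: centre of its underside, z up. Pinch it at mid height or a little above, lightly (10 to 20 N). It bruises if knocked, pressed down hard or dropped by more than about 20 mm
- tomato_b: the second tomato, the same as tomato_a
- tomato_a_mid (a point): middle of tomato_a, 29 mm above its underside
- tomato_b_mid (a point): middle of tomato_b, 29 mm above its underside
- jar: bystander: glass jam jar with a steel twist lid, 68 mm across, 105 mm high, origin under its centre. Stands at one of the four places that it, the onion and the tomatoes share
- onion: bystander: brown onion with a pointed dry neck, 68 mm across, 80 mm high, origin under its centre
- mug: bystander: white enamel mug, 80 mm across, 85 mm high, origin under its centre
- small_bowls: bystander: the two smaller bowls nested in each other, 200 mm across, 74 mm high, origin under their centre
- ladle: bystander: stainless ladle lying flat, 340 mm long, cup 90 mm across and 32 mm high, origin on the shelf near the middle of its length, cup towards its +x
- spatula: bystander: grey hard silicone spatula lying flat, 285 mm long, 10 mm high, origin on the shelf near its middle
- peg: bystander: orange plastic clothes peg lying on the shelf, 75 mm long, 11 mm high, origin under its middle
Not all that is in view belongs to the job. What is shaped like the tomato_b but purple is not meant.

How it is judged:
By the outcome, as a careful person would: the job done as asked, in the order asked, and still so for the second after the job is handed in, while the arm keeps its last pose, push and grip.
It also fails if it takes over 72 s, if anything falls off the work surface, if the arm or the gripper's body presses on something with over 40 N, if the wrist force passes 120 N, or if a joint passes its speed limit or range.

## Working session

There is one attempt and no reset: what is moved stays moved. The work goes in short steps, Python scripts to look and compute and a shell command to move; the robot and the scene stay as the last step left them, time stands still between calls to the robot, and variables do not carry over. Pictures are saved under pics/ and viewed, and the job is handed in when it is done.

```bash
ls; mkdir -p pics
python3 - <<'E'
from workcell import ctrl,cams,job
import cv2,numpy as np
for n in ("side","top"):
    c=cams.capture(n); cv2.imwrite(f"pics/{n}0.png",c["image"][:,:,::-1])
    print(n,c["fx"],c["fy"],c["cx"],c["cy"]); print(np.round(c["world_to_cam"],4).tolist())
print(ctrl.get_obs())
E
```

```text
pics
side 435.00801901609935 435.00801901609935 319.2375918895966 199.37790693741482
[[0.894, -0.4481, -0.0003, -0.4816], [-0.2775, -0.5531, -0.7856, 0.303], [0.3519, 0.7023, -0.6188, 1.4604], [0.0, 0.0, 0.0, 1.0]]
top 410.587803989621 410.587803989621 317.92698281483035 204.23729351326955
[[-0.0135, -0.9999, -0.0015, 0.0076], [-0.9983, 0.0136, -0.0562, 0.5533], [0.0562, 0.0007, -0.9984, 1.3038], [0.0, 0.0, 0.0, 1.0]]
{'time': 0.1, 'joint_pos': array([-1.24261967e+00,  4.91470710e-01,  1.55936326e+00,  1.08817797e-05,
        1.09169404e+00, -1.05592774e-01]), 'joint_vel': array([ 1.62864096e-05, -2.32299962e-03, -3.56199931e-03,  5.82190587e-04,
        7.09587708e-05,  4.52844157e-04]), 'joint_efforts': array([ 3.40350431e-03, -6.13619971e+01, -2.58606488e+01,  6.94190478e-02,
        4.70173988e-02, -7.07363802e-05]), 'position': array([ 0.26264905, -0.56692348,  0.22514662]), 'tool_rot': array([ 1.98177634,  0.43764584, -1.98196769]), 'force': array([ 0.65703578,  0.24906868, -0.20656599]), 'ft_torque': array([ 0.04422758, -0.02789159, -0.05156007]), 'width': 0.09483549171295852}
```

View pics/side0.png

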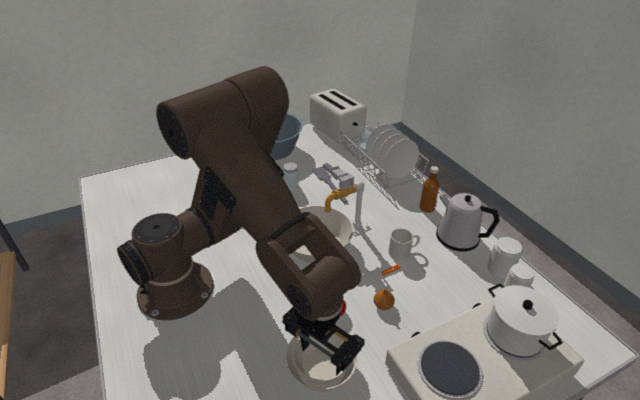

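View pics/top0.png

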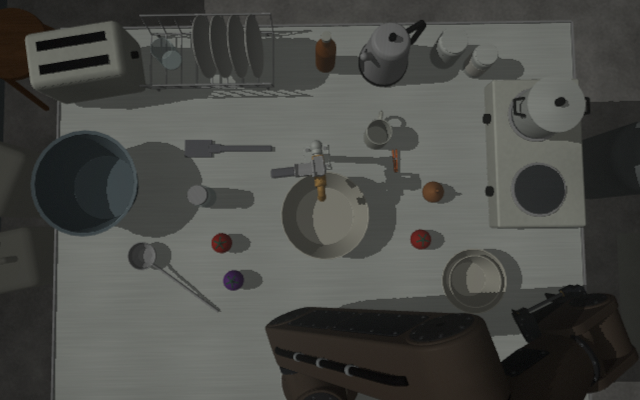

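The top view shows red tomatoes at (222,243) and (420,239), and a purple decoy at (233,280). The big bowl is at about (326,216), the brass tap at about (320,185) and the grey sleeve at (290,171). The jar is at (198,195) and the onion at (433,192).

```bash
cat > h.py <<'E'
from workcell import ctrl,cams,job
import cv2,numpy as np
from scipy.spatial.transform import Rotation as R
def cap(n,name=None):
    c=cams.capture(n)
    if name: cv2.imwrite(f"pics/{name}.png",c["image"][:,:,::-1])
    return c
def ray(c,u,v):
    T=np.array(c["world_to_cam"]);Rm=T[:3,:3];o=-Rm.T@T[:3,3]
    d=Rm.T@np.array([(u-c["cx"])/c["fx"],(v-c["cy"])/c["fy"],1.]);return o,d
def onz(c,u,v,z):
    o,d=ray(c,u,v);return o+d*(z-o[2])/d[2]
def proj(c,p):
    T=np.array(c["world_to_cam"]);q=T[:3,:3]@np.array(p)+T[:3,3]
    return np.array([c["fx"]*q[0]/q[2]+c["cx"],c["fy"]*q[1]/q[2]+c["cy"]])
def pts(c):
    z=c["range_z"];v,u=np.mgrid[:z.shape[0],:z.shape[1]]
    q=np.stack([(u-c["cx"])/c["fx"]*z,(v-c["cy"])/c["fy"]*z,z],-1)
    T=np.array(c["world_to_cam"]);return (q-T[:3,3])@T[:3,:3]
def crop(c,x0,y0,x1,y1,k,name):
    im=c["image"][y0:y1,x0:x1,::-1];im=np.clip(im.astype(float)*1.6,0,255).astype(np.uint8)
    cv2.imwrite(f"pics/{name}.png",cv2.resize(im,None,fx=k,fy=k,interpolation=cv2.INTER_CUBIC))
def st():
    o=ctrl.get_obs();M=R.from_rotvec(o["tool_rot"]).as_matrix()
    print("t",round(o["time"],2),"p",np.round(o["position"],4),"x",np.round(M[:,0],3),"y",np.round(M[:,1],3),"z",np.round(M[:,2],3),"F",np.round(o["force"],1),"w",round(o["width"],4),"q",np.round(o["joint_pos"],3))
    return o,M
E
python3 - <<'E'
from h import *
st()
c=cap("top");P=pts(c);hsv=cv2.cvtColor(c["image"],cv2.COLOR_RGB2HSV)
m=(((hsv[...,0]<6)|(hsv[...,0]>172))&(hsv[...,1]>150)&(hsv[...,2]>40)).astype(np.uint8)
for ct in cv2.findContours(m,0,2)[0]:
    if cv2.contourArea(ct)>80:
        (u,v),r=cv2.minEnclosingCircle(ct);k=np.zeros_like(m);cv2.drawContours(k,[ct],-1,1,-1)
        q=P[k>0];print("tom",u,v,r,onz(c,u,v,.03),"zmax",np.percentile(q[:,2],[50,95]), q[q[:,2]>.052].mean(0))
# bowl rim
zz=P[...,2];b=(zz>.076)&(zz<.088);b[:, :270]=0;b[:,380:]=0;b[:165]=0;b[270:]=0
ct=np.argwhere(b);(cx,cy),(a1,a2),an=cv2.fitEllipse(ct[:,::-1].astype(np.float32));print("bowl",cx,cy,a1,a2,onz(c,cx,cy,.08))
# heights around tap
crop(c,255,120,405,270,5,"tap_top")
h=(zz>.19)&(zz<.3);h[:, :255]=0;h[:,360:]=0;h[:120]=0;h[220:]=0
for z0 in np.arange(.19,.29,.01):
    s=h&(zz>=z0)&(zz<z0+.01);
    if s.sum(): print(round(z0,2),s.sum(),P[s].mean(0),P[s].min(0),P[s].max(0))
s=cap("side");crop(s,280,140,440,260,5,"tap_side")
E
```

```text
t 0.1 p [ 0.2626 -0.5669  0.2251] x [-0.     0.001 -1.   ] y [ 0.42  -0.907 -0.001] z [-0.907 -0.42  -0.   ] F [ 0.7  0.2 -0.2] w 0.0948 q [-1.243  0.491  1.559  0.     1.092 -0.106]
tom 419.47314453125 238.80201721191406 8.924540519714355 [ 0.43870894 -0.31945197  0.03      ] zmax [0.05064362 0.05730574] [ 0.43792955 -0.30934029  0.05532018]
bowl 324.1857604980469 215.34327697753906 85.6429214477539 85.82788848876953 [ 0.51551791 -0.01854424  0.08      ]
0.19 19 [ 0.57157765 -0.00700037  0.19597937] [ 0.56054045 -0.01721989  0.19097317] [0.68324292 0.01461328 0.19968801]
0.2 129 [ 0.63264783 -0.00326375  0.20624141] [ 0.56288812 -0.02055247  0.20009246] [0.72132892 0.01981167 0.20999804]
0.21 218 [ 6.50952826e-01 -5.61240811e-04  2.13935950e-01] [ 0.57584015 -0.02032654  0.21000575] [0.71738489 0.01728548 0.21996763]
0.22 7 [ 0.61746829 -0.00705105  0.22175268] [ 0.59410936 -0.01760875  0.22004835] [ 0.67659436 -0.00091067  0.22416278]
0.23 20 [ 0.62684073 -0.01145121  0.23635105] [ 0.61660121 -0.020412    0.23095687] [0.6459256  0.00415682 0.23923452]
0.24 128 [0.62533641 0.08671537 0.24724248] [ 0.61226974 -0.01767756  0.24000447] [0.64851752 0.12690056 0.24999548]
0.25 162 [0.63074688 0.0620093  0.2541284 ] [ 0.61400697 -0.01478683  0.25005326] [0.66706976 0.12327274 0.25996032]
0.26 384 [0.63590409 0.02152767 0.26387049] [ 0.61311023 -0.01470223  0.26000602] [0.6667594  0.06359025 0.26998007]
0.27 10 [0.6299765  0.0565521  0.27149387] [0.61584337 0.01652792 0.27035284] [0.64952139 0.06348761 0.272493  ]
```

```bash
true
```

```text
(no output)
```

View pics/tap_top.png

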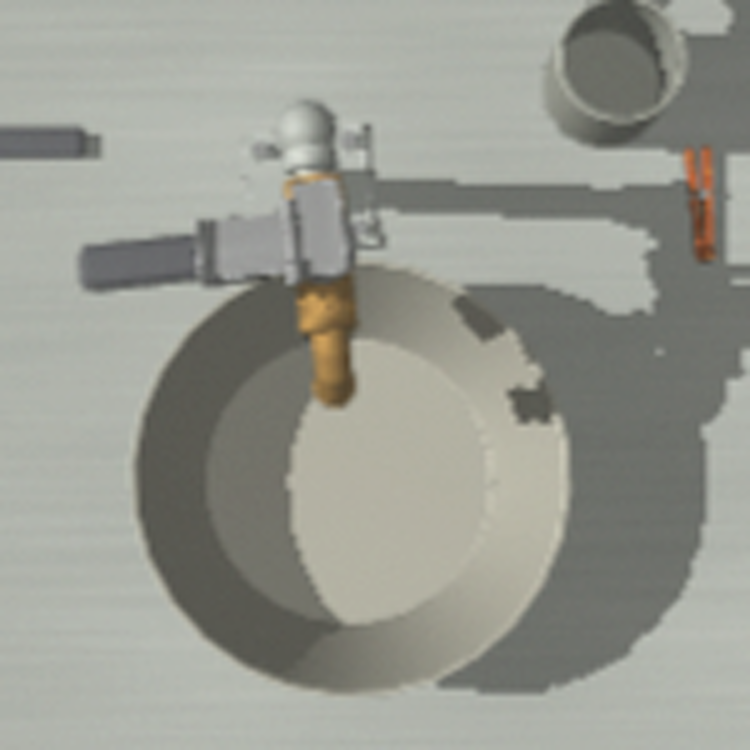

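View pics/tap_side.png

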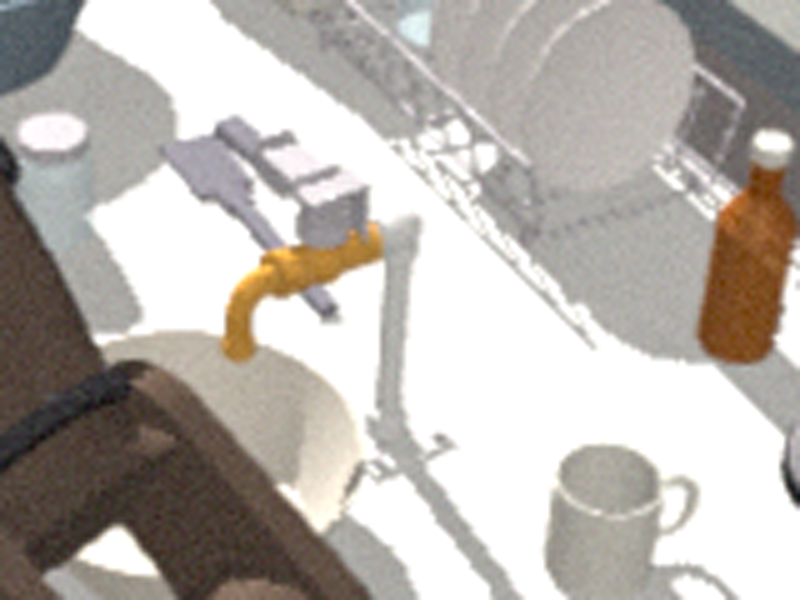

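Run:
```python
from h import *
c=cap("top");P=pts(c);hsv=cv2.cvtColor(c["image"],cv2.COLOR_RGB2HSV);z=P[...,2]
for n,(u0,v0) in dict(A=(420,239),B=(222,243),purple=(233,280),onion=(433,192),jar=(198,195)).items():
    w=np.zeros(z.shape,bool);w[v0-20:v0+21,u0-20:u0+21]=1
    s=w&(z>.015)&(z<.12)
    sat=w&(hsv[...,1]>120)
    for k,m in(("z",s),("sat",sat)):
        cs=cv2.findContours(m.astype(np.uint8),0,1)[0]
        if not cs: continue
        ct=max(cs,key=cv2.contourArea);(u,v),r=cv2.minEnclosingCircle(ct)
        M=cv2.moments(ct);u1,v1=M['m10']/M['m00'],M['m01']/M['m00']
        print(n,k,"circ",round(u,1),round(v,1),round(r,1),onz(c,u,v,.03).round(4),"cen",onz(c,u1,v1,.03).round(4),"ztop",np.percentile(z[m],97).round(4),"hue",np.median(hsv[...,0][m]))
# brass centre line
m=((hsv[...,0]>8)&(hsv[...,0]<26)&(hsv[...,1]>110)).astype(bool);m[:,:300]=0;m[:,345:]=0;m[:140]=0;m[210:]=0
q=P[m&(z>.17)];print("brass",q.min(0),q.max(0))
for v in range(154,204,3):
    us=np.where(m[v])[0]
    if len(us): print(v,us.min(),us.max(),onz(c,us.mean(),v,.21).round(4))
g=(z>.235)&(z<.26);g[:,:265]=0;g[:,296:]=0;g[:140]=0;g[200:]=0
for u in range(268,340,4):
    vs=np.where((z[140:200,u]>.235)&(z[140:200,u]<.28))[0]+140
    if len(vs): print("lever",u,vs.min(),vs.max(),z[vs,u].mean().round(3),onz(c,u,vs.mean(),z[vs,u].mean()).round(4))
```

```text
A z circ 419.8 239.3 10.3 [ 0.4372 -0.3205  0.03  ] cen [ 0.4372 -0.3205  0.03  ] ztop 0.0614 hue 2.0
A sat circ 420.1 239.2 9.7 [ 0.4374 -0.3215  0.03  ] cen [ 0.4393 -0.318   0.03  ] ztop 0.0598 hue 2.0
B z circ 220.8 242.7 10.3 [0.4348 0.3089 0.03  ] cen [0.4346 0.3089 0.03  ] ztop 0.0602 hue 3.0
B sat circ 221.1 242.7 9.7 [0.4348 0.308  0.03  ] cen [0.4353 0.3083 0.03  ] ztop 0.0585 hue 2.0
purple z circ 232.7 280.3 10.4 [0.3165 0.2715 0.03  ] cen [0.3168 0.2718 0.03  ] ztop 0.0597 hue 137.0
purple sat circ 227.5 277.5 6.5 [0.3255 0.2878 0.03  ] cen [0.3287 0.2862 0.03  ] ztop 0.0583 hue 138.0
onion z circ 432.4 191.5 10.9 [ 0.5882 -0.3645  0.03  ] cen [ 0.587  -0.3644  0.03  ] ztop 0.0695 hue 13.0
onion sat circ 432.0 191.4 9.6 [ 0.5884 -0.3634  0.03  ] cen [ 0.5889 -0.3587  0.03  ] ztop 0.0775 hue 13.0
jar z circ 200.8 195.8 14.3 [0.5847 0.3727 0.03  ] cen [0.5841 0.3728 0.03  ] ztop 0.1084 hue 60.0
brass [ 0.47918235 -0.02028602  0.18162175] [0.6202234  0.00733679 1.33283404]
178 316 323 [ 0.6146 -0.0053  0.21  ]
181 315 325 [ 0.6063 -0.0066  0.21  ]
184 315 325 [ 0.598  -0.00
[... 160 characters left out ...]
  ]
199 319 323 [ 0.5567 -0.0086  0.21  ]
lever 272 169 177 0.25 [0.6249 0.1207 0.2497]
lever 276 169 177 0.251 [0.6246 0.11   0.2505]
lever 280 168 177 0.25 [0.6258 0.0994 0.2502]
lever 284 168 176 0.249 [0.6272 0.089  0.2485]
lever 288 168 176 0.251 [0.6268 0.0782 0.2509]
lever 292 167 176 0.249 [0.6282 0.0676 0.2493]
lever 296 164 177 0.262 [0.629  0.0563 0.2618]
lever 300 164 176 0.263 [0.6299 0.0457 0.2631]
lever 304 163 176 0.262 [0.6313 0.0353 0.2619]
lever 308 163 175 0.264 [0.6321 0.0247 0.2643]
lever 312 160 176 0.267 [0.6342 0.0142 0.2669]
lever 316 156 176 0.26 [0.6398 0.0037 0.2602]
lever 320 156 175 0.26 [ 0.6415 -0.0069  0.2604]
lever 324 165 173 0.24 [ 0.635  -0.0176  0.2401]
```

```bash
python3 -m creep '[[0,-1.67,-2.92,0,0,0],[0,-1.67,-2.92,0,0,0],[0,-1.67,-2.92,0,0,0],[1.8,-1.67,-2.92,0,0,0],[1.8,-1.67,-2.92,0,0,0],[1.8,-1.67,-2.92,0,0,0],[1.8,-1.67,-2.92,0,0,0],[1.8,-1.67,-2.92,0,0,0],[1.8,-1.67,-2.92,0,0,0],[0,0,0,0,0,0],[0,0,0,0,0,0]]' 1 15; python3 -c "
from h import *
o,M=st();d=np.array([.4375,-.320,.024])-o['position'];print('tool cm',(M.T@d*100).round(2))
c=cap('side');print(proj(c,[.4375,-.32,.03]),proj(c,[.4348,.3085,.03]));crop(c,240,200,400,360,4,'s1')"
```

```text
time: 1.17
position: [0.4386, -0.3189, 0.1169]
tool_rot: [1.979, 0.441, -1.981]
force: [0.8, -0.0, 0.0]
width: 0.095
t 1.17 p [ 0.4386 -0.3189  0.1169] x [-0.001  0.001 -1.   ] y [ 0.423 -0.906 -0.002] z [-0.906 -0.423  0.001] F [ 0.8 -0.   0. ] w 0.095 q [-0.75   0.515  1.874 -0.     0.754  0.384]
tool cm [9.29 0.07 0.14]
[336.03357358 305.6563529 ] [263.73355456 196.52456702]
```

View pics/s1.png

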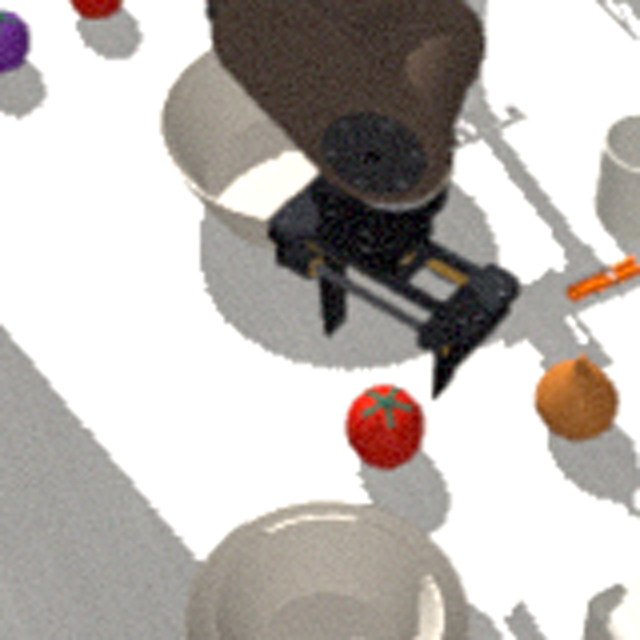

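The tomato is at crop (385,427), which is about 1 px from the predicted pixel. The fingers straddle it from above.

```bash
python3 -m creep '[[2.3,0.07,0.14,0,0,0],[2.3,0,0,0,0,0],[2.0,0,0,0,0,0],[1.5,0,0,0,0,0],[1.2,0,0,0,0,0],[0,0,0,0,0,0]]' 1 15; python3 -m creep '[[0,0,0,0,0,0],[0,0,0,0,0,0],[0,0,0,0,0,0],[0,0,0,0,0,0],[0,0,0,0,0,0],[0,0,0,0,0,0],[0,0,0,0,0,0],[0,0,0,0,0,0]]' -1 15;python3 -c "
from h import *
st()"
```

```text
time: 1.72
position: [0.436, -0.3225, 0.0234]
tool_rot: [1.982, 0.436, -1.984]
force: [-0.3, 0.3, -0.2]
width: 0.0953
time: 2.38
position: [0.4373, -0.3218, 0.0252]
tool_rot: [1.982, 0.436, -1.981]
force: [-1.4, -0.8, 6.1]
width: 0.063
t 2.38 p [ 0.4373 -0.3218  0.0252] x [ 0.001 -0.001 -1.   ] y [ 0.42  -0.907  0.001] z [-0.907 -0.42  -0.   ] F [-1.4 -0.8  6.1] w 0.063 q [-0.756  0.663  1.93  -0.     0.547  0.381]
```

```bash
python3 -m creep '[[-1,0,0,0,0,0],[-2.1,0,0,-0.117,0,0],[-2.8,0,0,-0.117,0,0],[-2.8,0,0,-0.117,0,0],[-2.8,0,0,-0.117,0,0]]' -1 15; python3 -m creep '[[0,-0.8,-1.5,0,0,0],[0,-1.59,-2.78,0,0,0],[0,-1.59,-2.78,0,0,0],[0,-1.59,-2.78,0,0,0],[0,-1.59,-2.78,0,0,0],[0,-1.59,-2.78,0,0,0],[0,-1.59,-2.78,0,0,0],[0,-1.59,-2.78,0,0,0],[0,-0.8,-1.3,0,0,0],[0,0,0,0,0,0],[0,0,0,0,0,0]]'; python3 -c "
from h import *
o,M=st();d=np.array([.4755,-.0685,.030])-o['position'];print('tool cm',(M.T@d*100).round(2))
c=cap('side','s2');c=cap('top','t2')"
```

```text
time: 2.8
position: [0.4367, -0.3211, 0.1413]
tool_rot: [1.679, 0.82, -1.679]
force: [0.2, -0.5, -1.4]
width: 0.0631
time: 3.72
position: [0.4752, -0.0673, 0.14]
tool_rot: [1.681, 0.816, -1.681]
force: [-0.1, -0.1, -0.9]
width: 0.0627
t 3.72 p [ 0.4752 -0.0673  0.14  ] x [ 0. -0. -1.] y [ 0.786 -0.619  0.   ] z [-0.619 -0.786  0.   ] F [-0.1 -0.1 -0.9] w 0.0627 q [-0.278  0.408  2.002 -0.     0.732  0.389]
tool cm [11.    0.1   0.07]
```

View pics/s2.png

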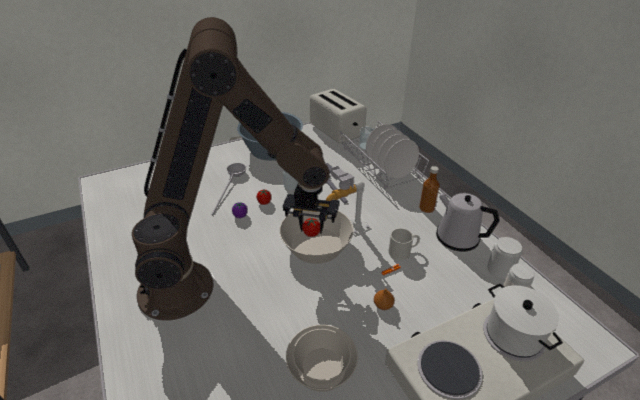

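View pics/t2.png

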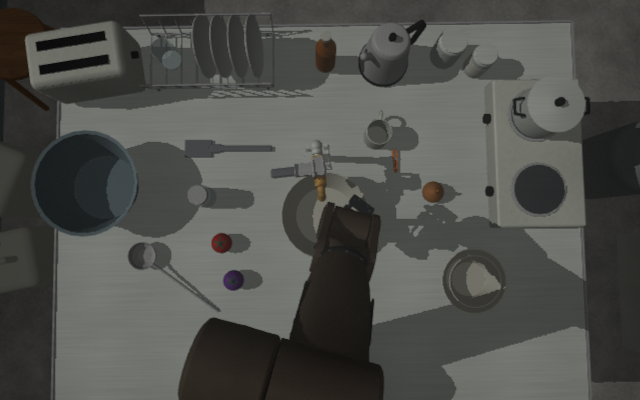

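```bash
python3 -m creep '[[1.5,-0.12,0.17,0,0,0],[2.0,-0.13,0.18,0,0,0],[2.2,0,0,0,0,0],[2.0,0,0,0,0,0],[1.5,0,0,0,0,0],[0.9,0,0,0,0,0],[0.4,0,0,0,0,0],[0,0,0,0,0,0],[0,0,0,0,0,0]]'; python3 -m creep '[[0.15,0,0,0,0,0],[0,0,0,0,0,0]]';  python3 -c "
from h import *
st();c=cap('side');crop(c,250,150,390,270,5,'s3')"
```

```text
time: 4.57
position: [0.4713, -0.0696, 0.0351]
tool_rot: [1.683, 0.814, -1.683]
force: [0.8, -0.1, -1.3]
width: 0.0629
time: 4.73
position: [0.4714, -0.0693, 0.0337]
tool_rot: [1.683, 0.814, -1.682]
force: [0.8, 0.3, -1.2]
width: 0.0631
t 4.73 p [ 0.4714 -0.0693  0.0337] x [ 0.001 -0.    -1.   ] y [ 0.784 -0.62   0.001] z [-0.62  -0.784 -0.   ] F [ 0.8  0.3 -1.2] w 0.0631 q [-0.285  0.595  2.09  -0.     0.455  0.385]
```

View pics/s3.png

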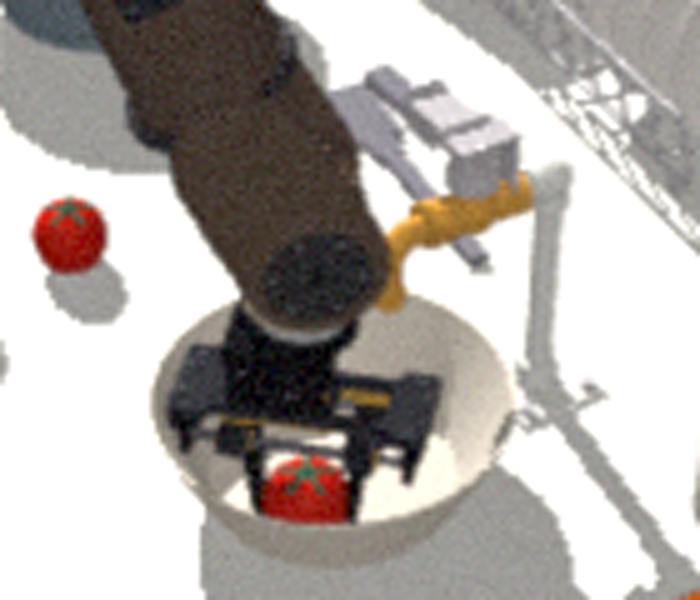

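The tomato is just over the bowl floor and the wrist clears the spout. I'll now lower it in 1 mm steps until the force shows contact.

```bash
for i in 1; do :; done; python3 -m creep '[[0.12,0,0,0,0,0],[0.1,0,0,0,0,0],[0,0,0,0,0,0]]'; python3 -m creep '[[0.1,0,0,0,0,0],[0,0,0,0,0,0]]'
```

```text
time: 5.03
position: [0.4711, -0.0691, 0.0309]
tool_rot: [1.683, 0.815, -1.682]
force: [0.0, 0.6, -1.9]
width: 0.0628
time: 5.2
position: [0.4712, -0.0691, 0.0302]
tool_rot: [1.683, 0.814, -1.682]
force: [-1.3, 1.2, 4.1]
width: 0.0634
```

```bash
python3 -m creep '[[0,0,0,0,0,0],[0,0,0,0,0,0],[0,0,0,0,0,0],[0,0,0,0,0,0]]' 0.8; python3 -m creep '[[-1.5,0,0,0,0,0],[-2.5,0,0,0,0,0],[-3,0,0,0,0,0],[-3,0,0,0,0,0],[0,0,0,0,0,0]]';  python3 -c "
from h import *
o,M=st();c=cap('side');crop(c,250,150,390,270,5,'s4')
d=np.array([.4348,.3085,.14])-o['position'];print(d)"
```

```text
time: 5.53
position: [0.4711, -0.0692, 0.0299]
tool_rot: [1.683, 0.815, -1.683]
force: [0.2, 0.1, 0.2]
width: 0.0831
time: 5.95
position: [0.4728, -0.0696, 0.1343]
tool_rot: [1.686, 0.81, -1.676]
force: [0.2, 0.2, 0.7]
width: 0.0855
t 5.95 p [ 0.4728 -0.0696  0.1343] x [ 0.007 -0.002 -1.   ] y [ 0.784 -0.62   0.006] z [-0.62  -0.785 -0.003] F [0.2 0.2 0.7] w 0.0855 q [-0.284  0.413  2.016 -0.     0.706  0.385]
[-0.0380311   0.37805689  0.00574345]
```

View pics/s4.png

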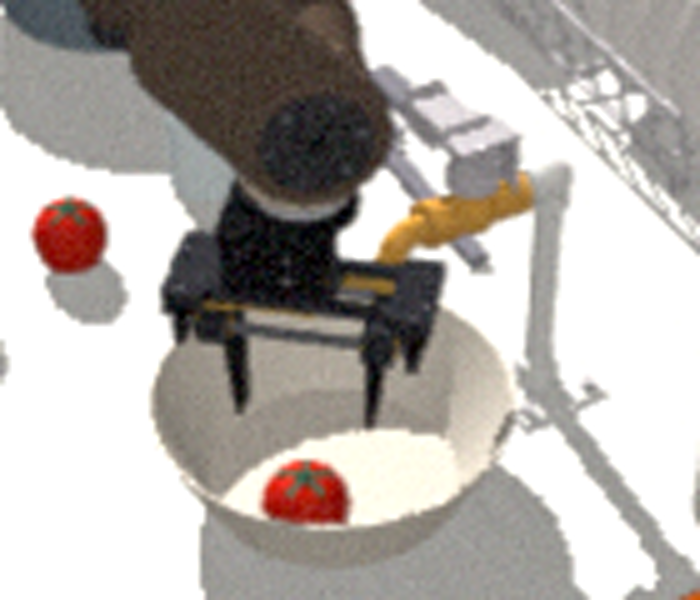

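Tomato A stands on the bowl floor at crop (306,490), and it has been released. For tomato B, I'll back away from the spout first.

```bash
python3 -m creep '[[0,-1.6,1.2,0,0,0],[0,-1.6,1.2,0,0,0],[0,-1.5,1.3,0,0,0],[0,-2.16,-3.11,0,0,0],[0,-2.16,-3.11,0,0,0],[0,-2.16,-3.11,0,0,0],[0,-2.16,-3.11,0,0,0],[0,-2.16,-3.11,0,0,0],[0,-2.16,-3.11,0,0,0],[0,-2.16,-3.11,0,0,0],[0,-2.16,-3.11,0,0,0],[0,-2.16,-3.11,0,0,0]]' 1 15; python3 -m creep '[[0,-2.16,-3.11,-0.122,0,0],[0,0,0,-0.122,0,0],[0,0,0,-0.122,0,0],[0,0,0,-0.122,0,0],[0,0,0,-0.122,0,0],[0,0,0,-0.122,0,0],[0,0,0,-0.122,0,0],[0,0,0,-0.122,0,0],[0,0,0,-0.122,0,0],[0,0,0,-0.122,0,0],[0,0,0,-0.122,0,0],[0,0,0,0,0,0]]';  python3 -c "
from h import *
o,M=st();c=cap('side');crop(c,200,120,340,240,5,'s5')
d=np.array([.4348,.3085,.0245])-o['position'];print('tool cm',(M.T@d*100).round(2))"
```

```text
time: 7.0
position: [0.4316, 0.273, 0.1287]
tool_rot: [1.681, 0.815, -1.684]
force: [0.4, -0.7, -0.2]
width: 0.0951
time: 8.0
position: [0.4343, 0.3086, 0.1286]
tool_rot: [0.695, 1.457, -0.698]
force: [-0.6, 0.3, -0.2]
width: 0.095
t 8.0 p [0.4343 0.3086 0.1286] x [-0.002 -0.001 -1.   ] y [ 0.778  0.628 -0.002] z [ 0.628 -0.778 -0.   ] F [-0.6  0.3 -0.2] w 0.095 q [ 0.494  0.487  1.887 -0.     0.769 -0.185]
tool cm [10.41  0.05  0.04]
```

View pics/s5.png

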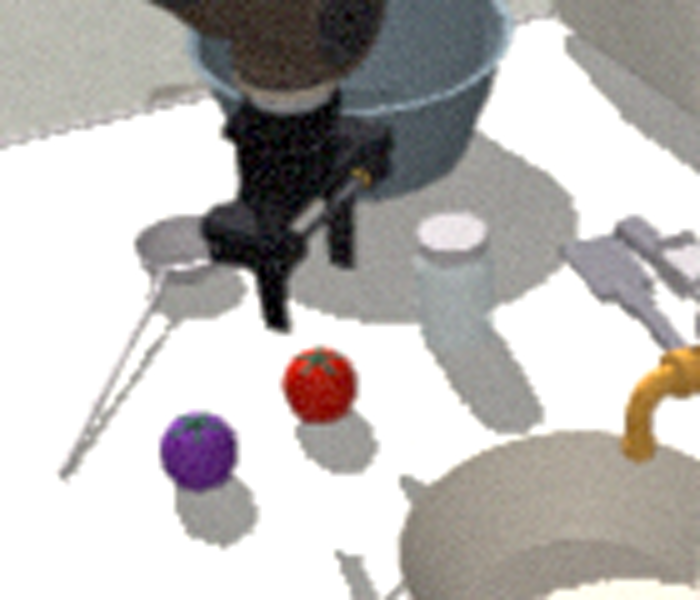

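Tomato B is at crop (320,386), which again matches the prediction (within 1 px), and the fingers are above it.

```bash
python3 -m creep '[[2.3,0.05,0.04,0,0,0],[2.6,0,0,0,0,0],[2.4,0,0,0,0,0],[1.8,0,0,0,0,0],[1.2,0,0,0,0,0],[0,0,0,0,0,0]]' 1 15; python3 -m creep '[[0,0,0,0,0,0],[0,0,0,0,0,0],[0,0,0,0,0,0],[0,0,0,0,0,0],[0,0,0,0,0,0],[0,0,0,0,0,0],[0,0,0,0,0,0],[0,0,0,0,0,0]]' -1 15; python3 -m creep '[[-1,0,0,0,0,0],[-2.1,0,0,0,0,0],[-2.8,0,0,0,0,0],[-2.8,0,0,0,0,0],[-2.8,0,0,0,0,0],[0,0,0,0,0,0]]'; python3 -c "
from h import *
o,M=st()
for t in ([.42,.10,.14],[.4725,.0335,.14]):
  d=np.array(t)-o['position'];print('tool cm',(M.T@d*100).round(2))"
```

```text
time: 8.55
position: [0.4342, 0.3082, 0.0241]
tool_rot: [0.701, 1.456, -0.707]
force: [-0.4, 0.0, -0.3]
width: 0.0953
time: 9.22
position: [0.4354, 0.3089, 0.0274]
tool_rot: [0.701, 1.454, -0.701]
force: [-1.7, -1.3, 5.6]
width: 0.0628
time: 9.72
position: [0.4369, 0.3099, 0.1472]
tool_rot: [0.705, 1.45, -0.695]
force: [1.4, 0.7, 0.3]
width: 0.0628
t 9.72 p [0.4369 0.3099 0.1472] x [ 0.007  0.004 -1.   ] y [0.782 0.623 0.007] z [ 0.623 -0.782  0.001] F [1.4 0.7 0.3] w 0.0628 q [ 0.494  0.461  1.869 -0.     0.804 -0.179]
tool cm [  0.63 -14.41  15.35]
tool cm [  0.64 -14.45  23.83]
```

```bash
python3 -m creep '[[0,-0.8,1.3,0,0,0],[0,-1.6,2.65,0,0,0],[0,-1.6,2.65,0,0,0],[0,-1.6,2.65,0,0,0],[0,-1.6,2.65,0,0,0],[0,-1.6,2.65,0,0,0],[0,-1.6,2.65,0,0,0],[0,-1.6,2.65,0,0,0],[0,-1.6,2.65,0,0,0],[0,-0.85,1.33,0,0,0],[0,0,0,0,0,0]]' -1 15; python3 -c "
from h import *
o,M=st();c=cap('side');crop(c,250,150,390,270,5,'s6')
d=np.array([.4725,.033,.037])-o['position'];print('tool cm',(M.T@d*100).round(2))"
```

```text
time: 10.63
position: [0.4712, 0.03, 0.142]
tool_rot: [0.703, 1.454, -0.703]
force: [-0.6, 1.2, -0.9]
width: 0.0633
t 10.63 p [0.4712 0.03   0.142 ] x [ 0. -0. -1.] y [0.784 0.621 0.   ] z [ 0.621 -0.784  0.   ] F [-0.6  1.2 -0.9] w 0.0633 q [-0.076  0.395  2.018 -0.     0.728 -0.746]
tool cm [10.5   0.29 -0.16]
```

View pics/s6.png

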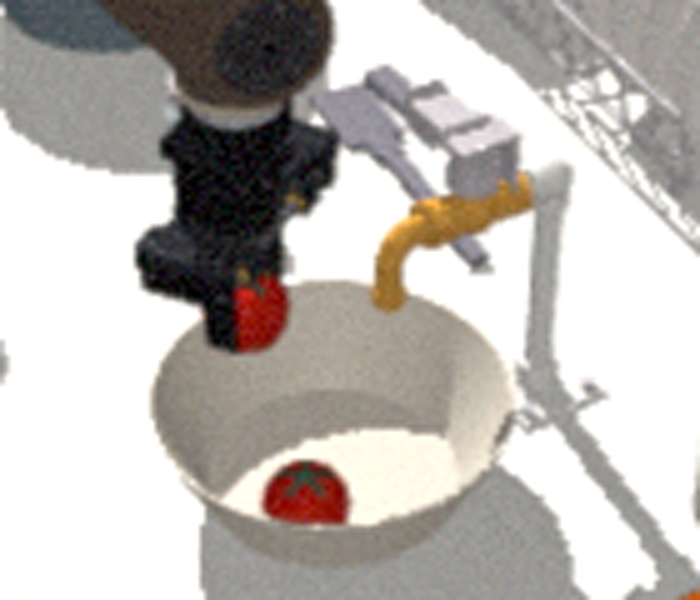

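Tomato B is held at crop (260,310), above the left part of the bowl, and everything is clear. I'll lower it now.

```bash
python3 -m creep '[[1.5,0.15,-0.08,0,0,0],[2.0,0.14,-0.08,0,0,0],[2.2,0,0,0,0,0],[2.0,0,0,0,0,0],[1.5,0,0,0,0,0],[0.9,0,0,0,0,0],[0.3,0,0,0,0,0],[0,0,0,0,0,0],[0,0,0,0,0,0]]'; python3 -m creep '[[0.1,0,0,0,0,0],[0.1,0,0,0,0,0],[0,0,0,0,0,0]]';python3 -m creep '[[0.1,0,0,0,0,0],[0,0,0,0,0,0]]'
```

```text
time: 11.43
position: [0.4724, 0.0359, 0.0384]
tool_rot: [0.701, 1.454, -0.7]
force: [-0.0, 0.7, -1.0]
width: 0.063
time: 11.68
position: [0.4724, 0.0355, 0.0363]
tool_rot: [0.701, 1.454, -0.701]
force: [-0.7, -0.2, -1.1]
width: 0.0631
time: 11.85
position: [0.4722, 0.0355, 0.035]
tool_rot: [0.701, 1.454, -0.701]
force: [0.3, 0.0, -0.0]
width: 0.063
```

```bash
python3 -m creep '[[0.1,0,0,0,0,0],[0,0,0,0,0,0]]'; python3 -m creep '[[0.1,0,0,0,0,0],[0,0,0,0,0,0]]'
```

```text
time: 12.02
position: [0.4721, 0.0355, 0.0338]
tool_rot: [0.701, 1.455, -0.701]
force: [1.4, 0.3, -1.5]
width: 0.063
time: 12.18
position: [0.4721, 0.0355, 0.0327]
tool_rot: [0.701, 1.455, -0.701]
force: [0.8, 0.2, -0.0]
width: 0.0628
```

```bash
python3 -m creep '[[0.08,0,0,0,0,0],[0,0,0,0,0,0]]'; python3 -m creep '[[0.07,0,0,0,0,0],[0,0,0,0,0,0]]'
```

```text
time: 12.35
position: [0.4722, 0.0355, 0.0324]
tool_rot: [0.701, 1.454, -0.701]
force: [-1.1, 0.4, 5.4]
width: 0.0629
time: 12.52
position: [0.4723, 0.0355, 0.0322]
tool_rot: [0.701, 1.454, -0.7]
force: [-2.6, -0.4, 13.8]
width: 0.0629
```

```bash
python3 -m creep '[[-0.08,0,0,0,0,0],[0,0,0,0,0,0]]'; python3 -m creep '[[0,0,0,0,0,0],[0,0,0,0,0,0],[0,0,0,0,0,0],[0,0,0,0,0,0]]' 0.8; python3 -m creep '[[-1.5,0,0,0,0,0],[-2.5,0,0,0,0,0],[-3,0,0,0,0,0],[-3,0,0,0,0,0],[0,0,0,0,0,0]]';  python3 -c "
from h import *
o,M=st();c=cap('side');crop(c,250,150,390,270,5,'s7')"
```

```text
time: 12.68
position: [0.4723, 0.0355, 0.0324]
tool_rot: [0.701, 1.454, -0.701]
force: [0.2, 1.4, -1.2]
width: 0.063
time: 13.02
position: [0.4722, 0.0355, 0.0321]
tool_rot: [0.701, 1.455, -0.701]
force: [-0.1, -0.3, -0.8]
width: 0.0829
time: 13.43
position: [0.4739, 0.0355, 0.1365]
tool_rot: [0.702, 1.448, -0.698]
force: [0.1, -0.5, 0.0]
width: 0.0858
t 13.43 p [0.4739 0.0355 0.1365] x [ 0.007 -0.001 -1.   ] y [0.782 0.623 0.005] z [ 0.623 -0.782  0.005] F [ 0.1 -0.5  0. ] w 0.0858 q [-0.064  0.406  2.02  -0.     0.709 -0.737]
```

View pics/s7.png

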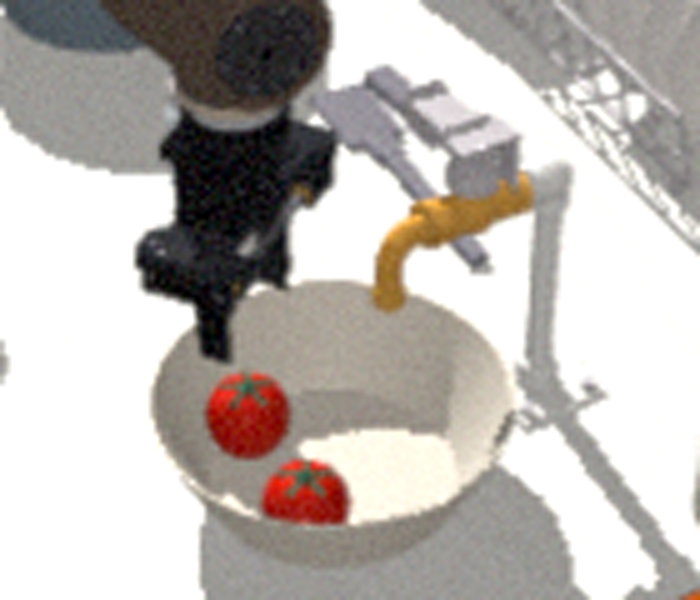

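Both tomatoes stand released on the bowl floor, at crop (248,415) and (306,490). Next I'll raise the tool clear and refine the tap geometry.

```bash
python3 -m creep '[[-3,0,0,0,0,0],[-3.5,0,0,0.12,0,0],[-3.5,0,0,0.12,0,0],[-3.5,0,0,0.12,0,0],[-3.5,0,0,0.12,0,0],[-3,0,0,0.12,0,0],[0,0,0,0,0,0]]' 0 10
python3 - <<'E'
from h import *
st()
acc=[]
for i in range(3):
    c=cap("top");acc.append(c["range_z"])
z=np.median(acc,0);c["range_z"]=z.astype(np.float32);P=pts(c);Z=P[...,2]
def seg(u0,u1,z0,z1,name,h):
    A=[]
    for u in range(u0,u1):
        vs=np.where((Z[140:200,u]>z0)&(Z[140:200,u]<z1))[0]+140
        if len(vs)>5: A.append(onz(c,u,(vs.min()+vs.max())/2,h)[:2].tolist()+[len(vs)*2.5])
    A=np.array(A);vx,vy,x0,y0=cv2.fitLine(A[:,:2].astype(np.float32),cv2.DIST_L2,0,.01,.01).ravel()
    if vy<0:vx,vy=-vx,-vy
    print(name,"phi",np.arctan2(-vx,vy).round(4),"at",x0.round(4),y0.round(4),"x at y=.045",(x0+vx/vy*(.045-y0)).round(4),"x at .104",(x0+vx/vy*(.104-y0)).round(4),"w",A[:,2].mean(),A[0],A[-1])
seg(269,293,.24,.258,"sleeve",.2505)
seg(296,312,.255,.275,"catch",.264)
row=Z[172,262:300];print(row.round(3))
im=c["image"];crop(c,260,145,335,210,10,"tapz")
s=cap("side");crop(s,310,160,380,220,10,"tapzs")
phi=.07
for stem in ([.635,-.0035],):
    d=np.array([-np.sin(phi),np.cos(phi)])
    for r,zz in((130,.2505),(62,.2505),(65.5,.271),(49.5,.252)):
        p=np.r_[np.array(stem)+d*r/1000,zz];print(r,p.round(4),proj(c,p).round(1),proj(s,p).round(1))
E
```

```text
time: 14.07
position: [0.4737, 0.0355, 0.3363]
tool_rot: [1.163, 1.234, -1.156]
force: [-0.1, -0.0, 0.1]
width: 0.0486
t 14.07 p [0.4737 0.0355 0.3363] x [ 0.007 -0.    -1.   ] y [0.998 0.066 0.007] z [ 0.066 -0.998  0.001] F [-0.1 -0.   0.1] w 0.0486 q [-0.064  0.164  1.749 -0.     1.222 -0.13 ]
sleeve phi 0.088 at 0.6258 0.0954 x at y=.045 0.6302 x at .104 0.625 w 23.522727272727273 [ 0.62344283  0.12330403 20.        ] [ 0.62801472  0.06756204 25.        ]
catch phi 0.1578 at 0.6322 0.0365 x at y=.045 0.6308 x at .104 0.6214 w 32.34375 [ 0.62996807  0.05619109 32.5       ] [6.37340023e-01 1.67972913e-02 3.75000000e+01]
[-0.003  0.     0.     0.003 -0.     0.002  0.002  0.001  0.248  0.251
  0.251  0.249  0.25   0.251  0.252  0.251  0.248  0.251  0.251  0.252
  0.25   0.25   0.251  0.249  0.253  0.251  0.25   0.252  0.251  0.25
  0.252  0.252  0.271  0.265  0.263  0.263  0.262  0.264]
130 [0.6259 0.1262 0.2505] [269.9 172.6] [325.  162.4]
62 [0.6307 0.0583 0.2505] [295.5 170.5] [334.8 171.3]
65.5 [0.6304 0.0618 0.271 ] [293.7 169.5] [334.4 166.1]
49.5 [0.6315 0.0459 0.252 ] [300.1 170. ] [336.6 172.7]
```

View pics/tapz.png

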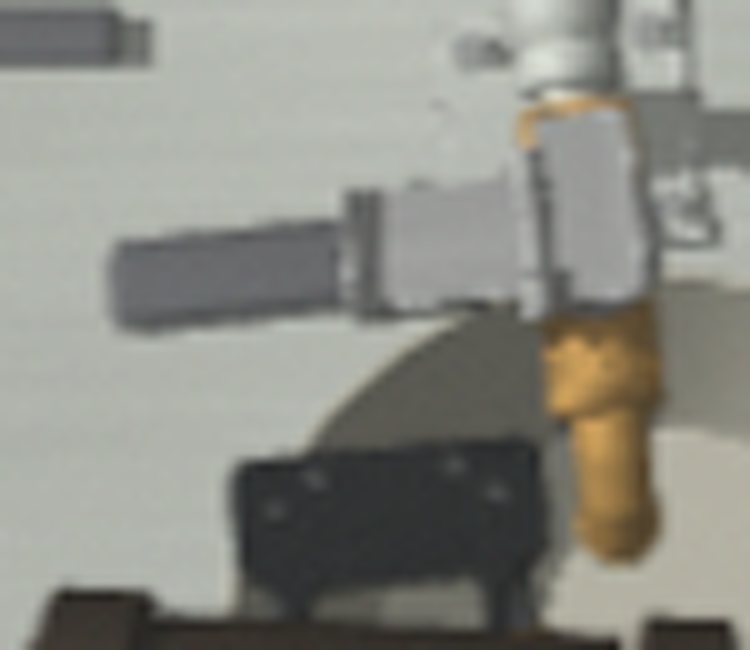

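View pics/tapzs.png

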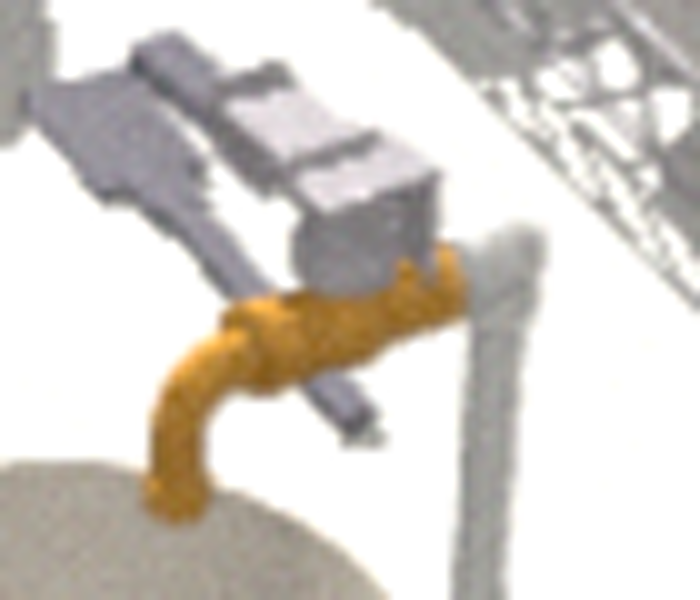

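The top crop shows the sleeve end at (107,285), the lip at (343,255), and the strap centred at v≈247, which is 32 mm wide as specified. This gives the stem at about (0.635, −0.0055), φ ≈ 0.085 and the catch grip at about (0.631, 0.044, 0.252).

```bash
python3 -m creep '[[0,2.3,-0.1,-0.02,0,0],[0,3.2,-0.1,0,0,0],[0,3.2,-0.1,0,0,0],[0,3.2,-0.1,0,0,0],[0,3.2,-0.1,0,0,0],[0,0.6,0,0,0,0],[0,0,0,0,0,0],[0,0,0,0,0,0]]' 0.2 8;  python3 -c "
from h import *
o,M=st();c=cap('side');crop(c,290,120,390,200,8,'s8')
d=np.array([.631,.044,.244])-o['position'];print('tool cm',(M.T@d*100).round(2))"
```

```text
time: 14.93
position: [0.6275, 0.0546, 0.3302]
tool_rot: [1.138, 1.255, -1.142]
force: [-0.3, -0.3, -0.4]
width: 0.0572
t 14.93 p [0.6275 0.0546 0.3302] x [-0.003 -0.    -1.   ] y [ 0.996  0.094 -0.003] z [ 0.094 -0.996 -0.   ] F [-0.3 -0.3 -0.4] w 0.0572 q [-0.018  0.419  1.396 -0.     1.329 -0.112]
tool cm [8.62 0.28 1.1 ]
```

View pics/s8.png

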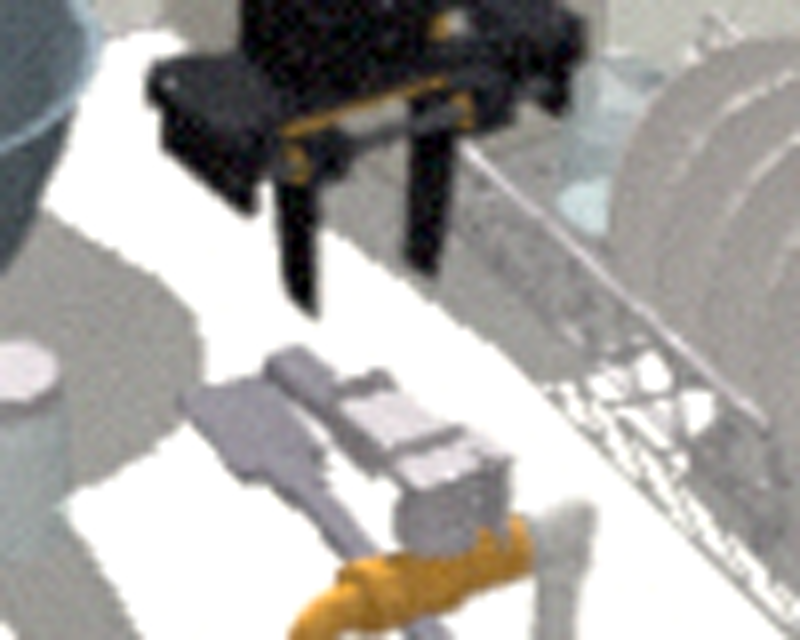

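```bash
python3 -m creep '[[1.0,0.28,0.6,0,0,0],[2.5,0,0.5,0,0,0],[2.0,0,0,0,0,0],[0.8,0,0,0,0,0],[0,0,0,0,0,0]]';  python3 -c "
from h import *
o,M=st();c=cap('side');crop(c,300,120,380,200,8,'s9');c=cap('top');crop(c,260,120,340,200,8,'t9')
d=np.array([.631,.044,.244])-o['position'];print('tool cm',(M.T@d*100).round(2))"
```

```text
time: 15.4
position: [0.6308, 0.0436, 0.2674]
tool_rot: [1.139, 1.254, -1.143]
force: [0.2, -0.2, 0.5]
width: 0.057
t 15.4 p [0.6308 0.0436 0.2674] x [-0.003 -0.    -1.   ] y [ 0.996  0.093 -0.003] z [ 0.093 -0.996 -0.   ] F [ 0.2 -0.2  0.5] w 0.057 q [-0.035  0.467  1.484 -0.     1.194 -0.128]
tool cm [ 2.34  0.03 -0.04]
```

View pics/s9.png

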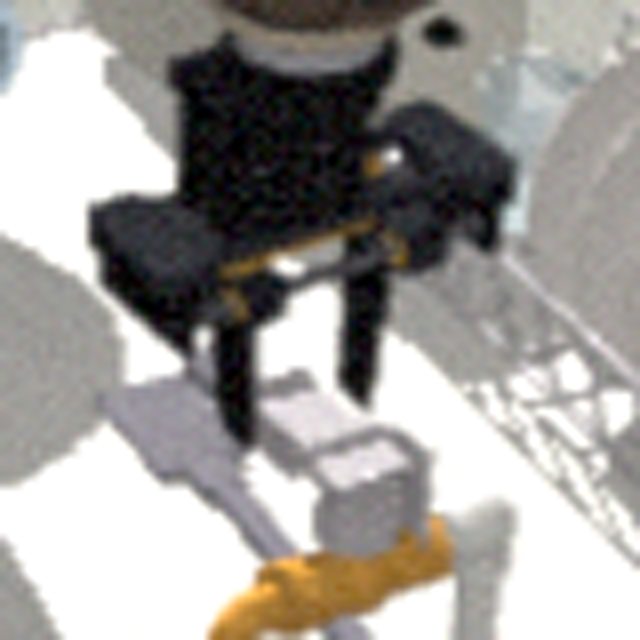

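View pics/t9.png

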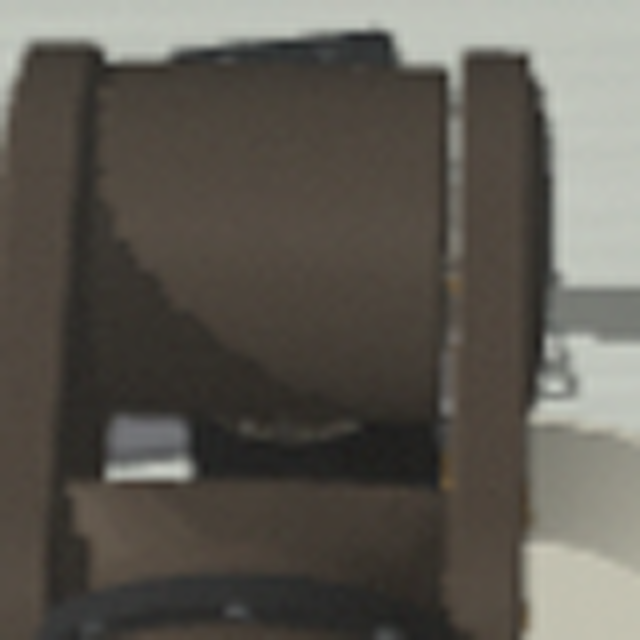

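The fingers straddle the strap, with one on each side of the cheeks at crop (240,400) and (360,370). I'll descend and pinch.

```bash
python3 -m creep '[[1.2,0,0,0,0,0],[1.1,0,0,0,0,0],[0,0,0,0,0,0]]'; python3 -m creep '[[0,0,0,0,0,0],[0,0,0,0,0,0],[0,0,0,0,0,0],[0,0,0,0,0,0],[0,0,0,0,0,0]]' -1 8; python3 -c "
from h import *
st();c=cap('side');crop(c,300,120,380,200,8,'s10')"
```

```text
time: 15.75
position: [0.6314, 0.044, 0.2451]
tool_rot: [1.14, 1.253, -1.141]
force: [0.0, -0.4, -0.2]
width: 0.057
time: 16.17
position: [0.6314, 0.044, 0.2465]
tool_rot: [1.14, 1.253, -1.141]
force: [-1.1, 0.4, 3.9]
width: 0.0321
t 16.17 p [0.6314 0.044  0.2465] x [-0.001 -0.    -1.   ] y [ 0.996  0.093 -0.001] z [ 0.093 -0.996 -0.   ] F [-1.1  0.4  3.9] w 0.0321 q [-0.035  0.484  1.512 -0.     1.147 -0.128]
```

View pics/s10.png

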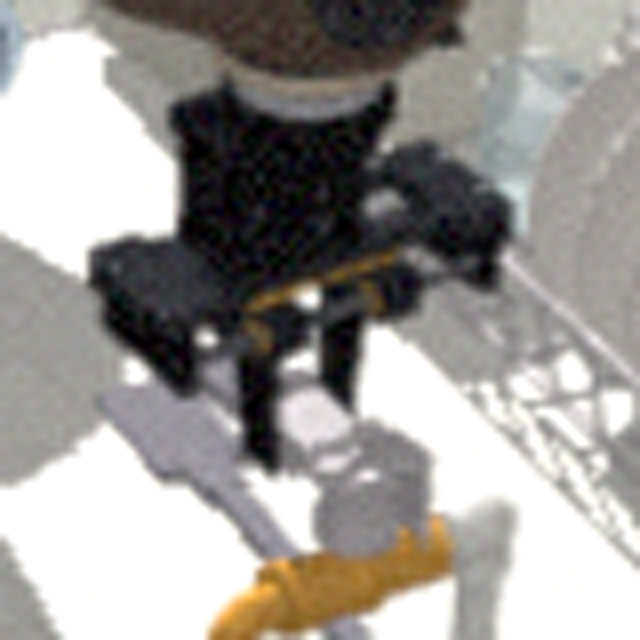

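```bash
python3 -m creep '[[-0.46,0,-0.04,0,0,0],[-0.46,0,-0.03,0,0,0],[-0.85,0,0.15,0,0,0],[-0.79,0,0.36,0,0,0],[0,0,0,0,0,0]]'; python3 -m creep '[[-0.68,0,0.54,0,0,0],[-0.52,0,0.69,0,0,0],[-0.33,0,0.8,0,0,0],[0,0,0,0,0,0]]'; python3 -c "
from h import *
st();c=cap('side');crop(c,300,120,380,200,8,'s11')"
```

```text
time: 16.63
position: [0.632, 0.039, 0.2738]
tool_rot: [1.14, 1.252, -1.141]
force: [-7.4, -0.1, 4.0]
width: 0.0321
time: 16.97
position: [0.6339, 0.0183, 0.2888]
tool_rot: [1.141, 1.251, -1.141]
force: [-8.1, -1.7, 3.1]
width: 0.0322
t 16.97 p [0.6339 0.0183 0.2888] x [ 0. -0. -1.] y [0.996 0.092 0.   ] z [ 0.092 -0.996  0.   ] F [-8.1 -1.7  3.1] w 0.0322 q [-0.075  0.452  1.451 -0.     1.238 -0.168]
```

View pics/s11.png

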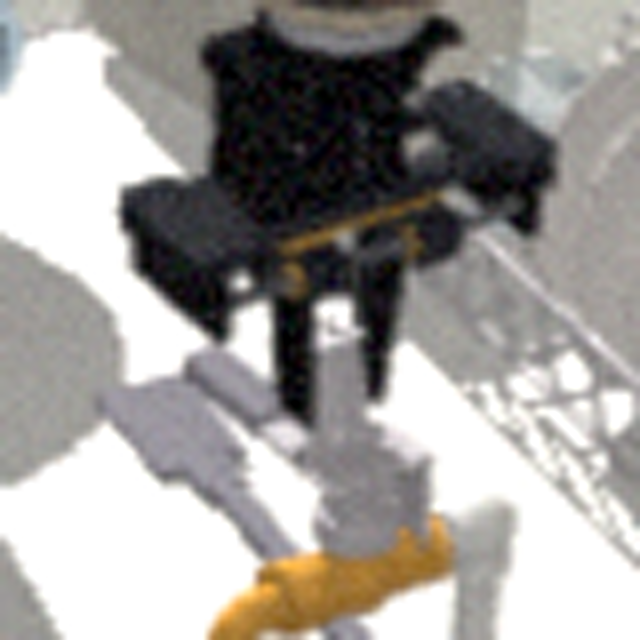

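The catch is up near vertical at crop (340,380). I'll carry on past 2.2 rad and then let go.

```bash
python3 -m creep '[[-0.13,-0.05,0.86,0,0,0],[0.09,-0.05,0.86,0,0,0],[0.27,0,0.75,0,0,0],[0.2,0,0.35,0,0,0],[0,0,0,0,0,0]]'; python3 -c "
from h import *
st();c=cap('side');crop(c,300,120,380,200,8,'s12')"
```

```text
time: 17.43
position: [0.6366, -0.0107, 0.2838]
tool_rot: [1.141, 1.248, -1.14]
force: [-1.5, -3.3, 5.2]
width: 0.0322
t 17.43 p [ 0.6366 -0.0107  0.2838] x [ 0.003 -0.002 -1.   ] y [0.996 0.092 0.003] z [ 0.092 -0.996  0.002] F [-1.5 -3.3  5.2] w 0.0322 q [-1.200e-01  4.580e-01  1.454e+00 -1.000e-03  1.226e+00 -2.110e-01]
```

View pics/s12.png

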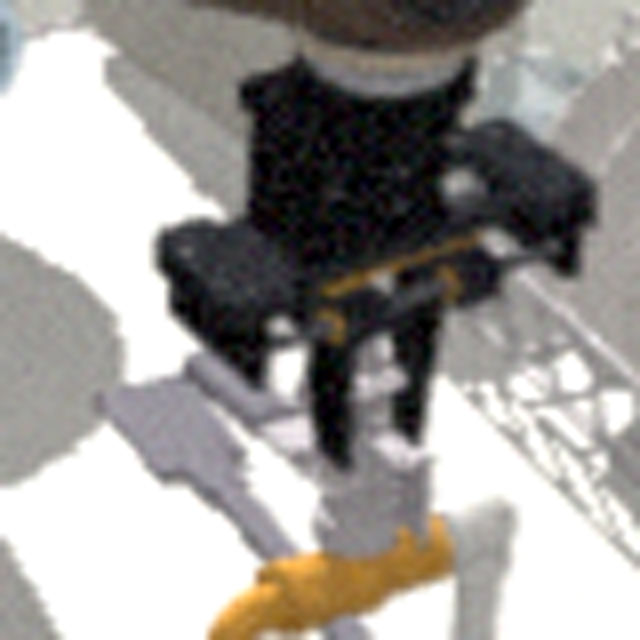

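```bash
python3 -m creep '[[0,0,0,0,0,0],[0,0,0,0,0,0],[0,0,0,0,0,0]]' 0.3; python3 -m creep '[[-1.5,0,0,0,0,0],[-2.5,0,0,0,0,0],[-2.5,0,0,0,0,0],[-1,0,0,0,0,0],[0,0,0,0,0,0]]'; python3 -c "
from h import *
o,M=st();c=cap('side');crop(c,300,120,380,200,8,'s13')
d=np.array([.6255,.103,.28])-o['position'];print('tool cm',(M.T@d*100).round(2))"
```

```text
time: 17.73
position: [0.636, -0.0091, 0.2828]
tool_rot: [1.141, 1.251, -1.14]
force: [0.9, 0.1, -1.1]
width: 0.0464
time: 18.15
position: [0.6364, -0.0088, 0.36]
tool_rot: [1.142, 1.248, -1.138]
force: [1.0, 0.4, -0.7]
width: 0.0616
t 18.15 p [ 0.6364 -0.0088  0.36  ] x [ 0.004 -0.001 -1.   ] y [0.996 0.093 0.004] z [ 0.093 -0.996  0.001] F [ 1.   0.4 -0.7] w 0.0616 q [-0.117  0.411  1.334 -0.     1.392 -0.211]
tool cm [  7.99  -0.08 -11.24]
```

View pics/s13.png

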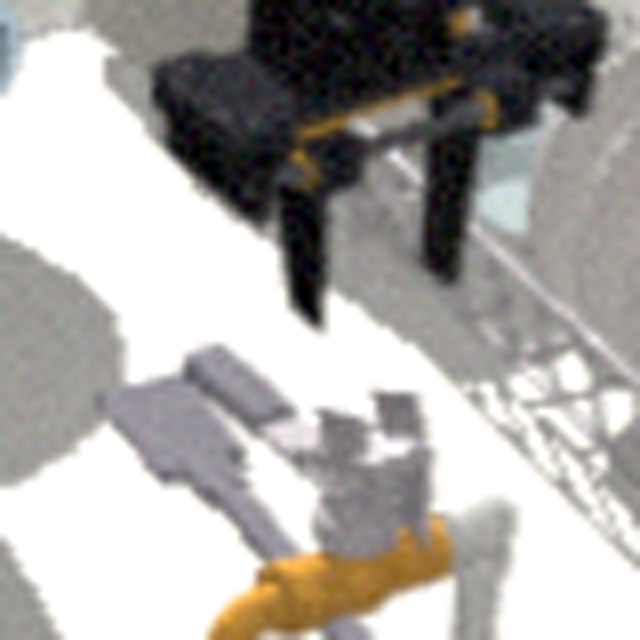

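The catch lies flipped right over, with its cheeks upright at crop (345,430) and (398,410). I'll move to the lever sleeve next.

```bash
python3 -m creep '[[0,0,-2.2,0,0,0],[0,0,-3.6,0,0,0],[0,0,-3.4,0,0,0],[2,-0.05,-2.2,0,0,0],[3,0,0,0,0,0],[2,0,0,0,0,0],[0.8,0,0,0,0,0],[0,0,0,0,0,0],[0,0,0,0,0,0]]' 0.2 25; python3 -c "
from h import *
o,M=st();c=cap('side');crop(c,290,110,370,190,8,'s14');c=cap('top');crop(c,260,120,340,200,8,'t14')
d=np.array([.6252,.1041,.2355])-o['position'];print('tool cm',(M.T@d*100).round(2))"
```

```text
time: 18.95
position: [0.6249, 0.1044, 0.2796]
tool_rot: [1.14, 1.252, -1.141]
force: [0.3, -0.5, -0.2]
width: 0.0571
t 18.95 p [0.6249 0.1044 0.2796] x [-0.001 -0.    -1.   ] y [ 0.996  0.092 -0.001] z [ 0.092 -0.996  0.   ] F [ 0.3 -0.5 -0.2] w 0.0571 q [ 0.061  0.458  1.466 -0.     1.219 -0.031]
tool cm [4.41 0.03 0.04]
```

View pics/s14.png

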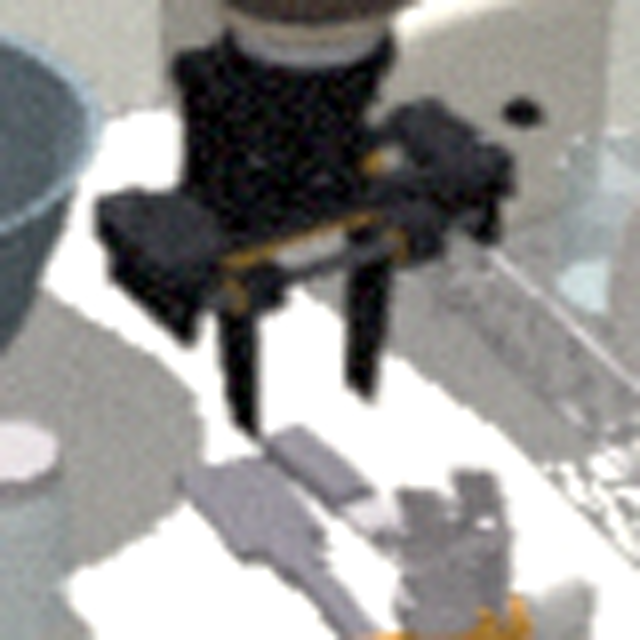

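View pics/t14.png

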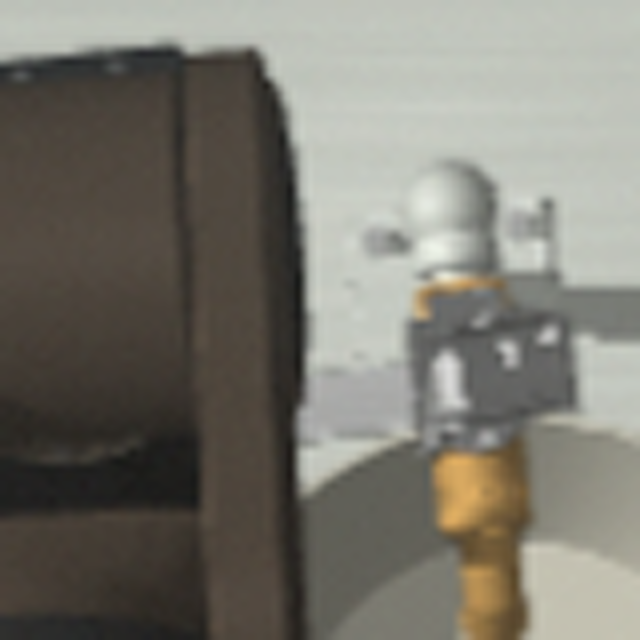

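The top view confirms the catch is off the lever, lying towards −y at crop (495,370). I'll take the sleeve now.

```bash
python3 -m creep '[[1.2,0.03,0,0,0,0],[1.6,0,0,0,0,0],[1.1,0,0,0,0,0],[0.5,0,0,0,0,0],[0,0,0,0,0,0]]'; python3 -m creep '[[0,0,0,0,0,0],[0,0,0,0,0,0],[0,0,0,0,0,0],[0,0,0,0,0,0],[0,0,0,0,0,0],[0,0,0,0,0,0]]' -1 25; python3 -c "
from h import *
o,M=st();print((o['position']-[.6347,-.0055,.2355])*1000)"
```

```text
time: 19.47
position: [0.6249, 0.1045, 0.2352]
tool_rot: [1.14, 1.252, -1.141]
force: [-0.3, -0.0, -0.2]
width: 0.0572
time: 19.97
position: [0.6254, 0.1048, 0.2361]
tool_rot: [1.141, 1.251, -1.14]
force: [3.4, 0.9, -0.4]
width: 0.0252
t 19.97 p [0.6254 0.1048 0.2361] x [ 0.001  0.    -1.   ] y [0.996 0.093 0.001] z [ 0.093 -0.996  0.   ] F [ 3.4  0.9 -0.4] w 0.0252 q [ 0.062  0.494  1.523 -0.     1.123 -0.031]
[ -9.33861479 110.2737772    0.61625559]
```

Width is 25.2 mm, so the sleeve is held. I'll swing it with r = 0.110 m, starting with 0.5 rad.

```bash
cat > arc.py <<'E'
from h import *
o,M=st();v=o['position'][:2]-[.6347,-.0055];L=np.arctan2(-v[0],v[1])-.085
J=np.arctan2(M[1,1],M[0,1])-.085
print("r",np.hypot(*v).round(4),"lever from pos",L.round(3),"from yaw",J.round(3))
E
python3 -m creep '[[0,-0.55,0.01,-0.05,0,0],[0,-1.1,0.06,-0.1,0,0],[0,-1.1,0.06,-0.1,0,0],[0,-1.1,0.06,-0.1,0,0],[0,-1.1,0.06,-0.1,0,0],[0,0,0,0,0,0]]'; python3 arc.py
```

```text
time: 20.47
position: [0.5781, 0.0888, 0.2362]
tool_rot: [0.798, 1.418, -0.796]
force: [6.5, 3.6, -4.8]
width: 0.0252
t 20.47 p [0.5781 0.0888 0.2362] x [ 0.002 -0.    -1.   ] y [0.854 0.521 0.002] z [ 0.521 -0.854  0.001] F [ 6.5  3.6 -4.8] w 0.0252 q [ 0.039  0.423  1.648 -0.     1.069 -0.508]
r 0.1099 lever from pos 0.456 from yaw 0.463
```

```bash
python3 -m creep '[[0,-1.1,0.06,-0.1,0,0],[0,-1.1,0.06,-0.1,0,0],[0,-1.1,0.06,-0.1,0,0],[0,-1.1,0.06,-0.1,0,0],[0,-1.1,0.06,-0.1,0,0],[0,0,0,0,0,0]]'; python3 arc.py;python3 -c "
from h import *
c=cap('side');crop(c,280,120,380,200,8,'s15')"
```

```text
time: 20.97
position: [0.5407, 0.0499, 0.2362]
tool_rot: [0.413, 1.53, -0.411]
force: [4.8, 7.5, -2.6]
width: 0.0248
t 20.97 p [0.5407 0.0499 0.2362] x [ 0.002  0.001 -1.   ] y [0.502 0.865 0.002] z [ 0.865 -0.502  0.001] F [ 4.8  7.5 -2.6] w 0.0248 q [-3.000e-02  3.630e-01  1.748e+00  1.000e-03  1.029e+00 -1.075e+00]
r 0.1091 lever from pos 0.953 from yaw 0.96
```

View pics/s15.png

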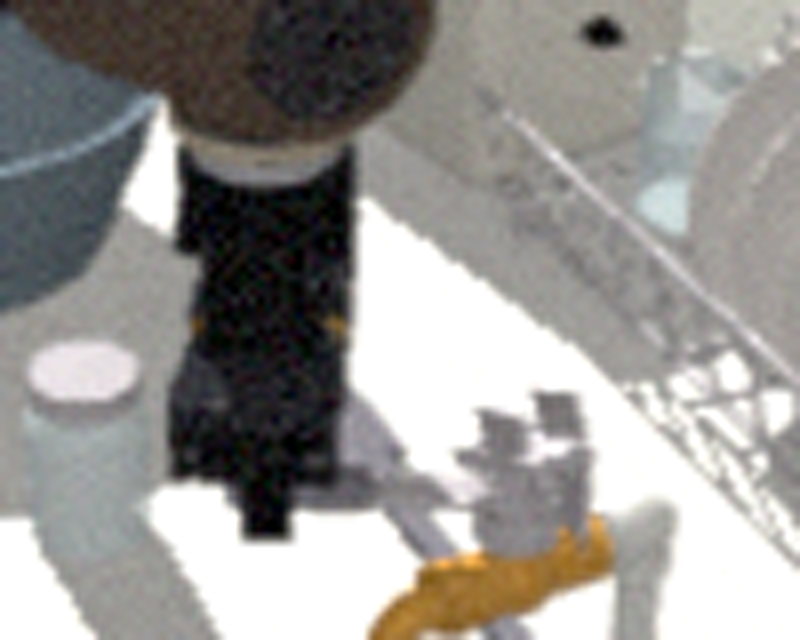

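The lever is following, with the sleeve at crop (330,490). I'll continue.

```bash
python3 -m creep '[[0,-1.1,0.06,-0.1,0,0],[0,-1.1,0.06,-0.1,0,0],[0,-1.1,0.06,-0.1,0,0],[0,-1.1,0.06,-0.1,0,0],[0,-1.1,0.06,-0.1,0,0],[0,0,0,0,0,0]]'; python3 arc.py
```

```text
time: 21.52
position: [0.5264, -0.0025, 0.2361]
tool_rot: [0.022, 1.569, -0.02]
force: [3.6, 9.6, 0.2]
width: 0.0245
t 21.52 p [ 0.5264 -0.0025  0.2361] x [ 0.001  0.001 -1.   ] y [0.026 1.    0.002] z [ 1.    -0.026  0.001] F [3.6 9.6 0.2] w 0.0245 q [-0.131  0.339  1.786  0.002  1.015 -1.677]
r 0.1083 lever from pos 1.458 from yaw 1.459
```

```bash
python3 -m creep '[[0,-0.55,0.01,-0.05,0,0],[0,-0.33,0.01,-0.03,0,0],[0,0,0,0,0,0]]'; python3 arc.py; python3 -m creep '[[0,-0.22,0,-0.02,0,0],[0,0,0,0,0,0]]'; python3 arc.py
```

```text
time: 21.77
position: [0.5266, -0.0104, 0.2361]
tool_rot: [-0.038, 1.569, 0.04]
force: [2.9, 9.0, 0.7]
width: 0.0245
t 21.77 p [ 0.5266 -0.0104  0.2361] x [ 0.001  0.002 -1.   ] y [-0.05   0.999  0.002] z [0.999 0.05  0.001] F [2.9 9.  0.7] w 0.0245 q [-0.146  0.34   1.786  0.002  1.015 -1.768]
r 0.1082 lever from pos 1.531 from yaw 1.535
time: 21.93
position: [0.5267, -0.0124, 0.2361]
tool_rot: [-0.053, 1.569, 0.055]
force: [3.7, 8.1, 0.4]
width: 0.025
t 21.93 p [ 0.5267 -0.0124  0.2361] x [ 0.001  0.002 -1.   ] y [-0.069  0.998  0.002] z [0.998 0.069 0.001] F [3.7 8.1 0.4] w 0.025 q [-0.15   0.34   1.785  0.002  1.016 -1.791]
r 0.1082 lever from pos 1.549 from yaw 1.555
```

```bash
python3 -m creep '[[0,-0.16,0,-0.015,0,0],[0,0,0,0,0,0]]'; python3 arc.py; python3 -m creep '[[0,-0.11,0,-0.01,0,0],[0,0,0,0,0,0]]'; python3 arc.py
```

```text
time: 22.1
position: [0.5268, -0.0139, 0.2361]
tool_rot: [-0.064, 1.569, 0.067]
force: [2.8, 7.7, 1.5]
width: 0.0249
t 22.1 p [ 0.5268 -0.0139  0.2361] x [ 0.001  0.002 -1.   ] y [-0.084  0.996  0.002] z [0.996 0.084 0.001] F [2.8 7.7 1.5] w 0.0249 q [-0.153  0.34   1.785  0.002  1.016 -1.808]
r 0.1082 lever from pos 1.564 from yaw 1.57
time: 22.27
position: [0.5269, -0.0149, 0.2361]
tool_rot: [-0.072, 1.568, 0.075]
force: [4.0, 8.4, -0.0]
width: 0.025
t 22.27 p [ 0.5269 -0.0149  0.2361] x [ 0.001  0.002 -1.   ] y [-0.093  0.996  0.002] z [0.996 0.093 0.001] F [ 4.   8.4 -0. ] w 0.025 q [-0.155  0.34   1.785  0.002  1.016 -1.82 ]
r 0.1082 lever from pos 1.573 from yaw 1.579
```

Not at the stop yet, as the force is flat. I'll keep creeping until it rises.

```bash
python3 -m creep '[[0,-0.11,0,-0.01,0,0],[0,0,0,0,0,0]]'|grep force; python3 -m creep '[[0,-0.11,0,-0.01,0,0],[0,0,0,0,0,0]]'|grep force; python3 arc.py
```

```text
force: [2.8, 14.3, 0.7]
force: [3.9, 19.1, 1.6]
t 22.6 p [ 0.527  -0.0155  0.236 ] x [ 0.001  0.005 -1.   ] y [-0.112  0.994  0.005] z [0.994 0.112 0.002] F [ 3.9 19.1  1.6] w 0.0247 q [-0.157  0.341  1.784  0.006  1.017 -1.843]
r 0.1082 lever from pos 1.579 from yaw 1.598
```

The force went from 8 to 19 N while the arm moved only 0.6 mm, so the lever is against its stop. I'll check in pictures.

```bash
python3 -m creep '[[0,0,0,0,0,0],[0,0,0,0,0,0],[0,0,0,0,0,0],[0,0,0,0,0,0]]'|grep -E 'force|pos'; python3 -c "
from h import *
c=cap('side','s16');crop(c,240,110,380,230,5,'s17');c=cap('top','t16')"
```

```text
position: [0.527, -0.0155, 0.236]
force: [4.0, 18.6, 1.0]
```

View pics/s17.png

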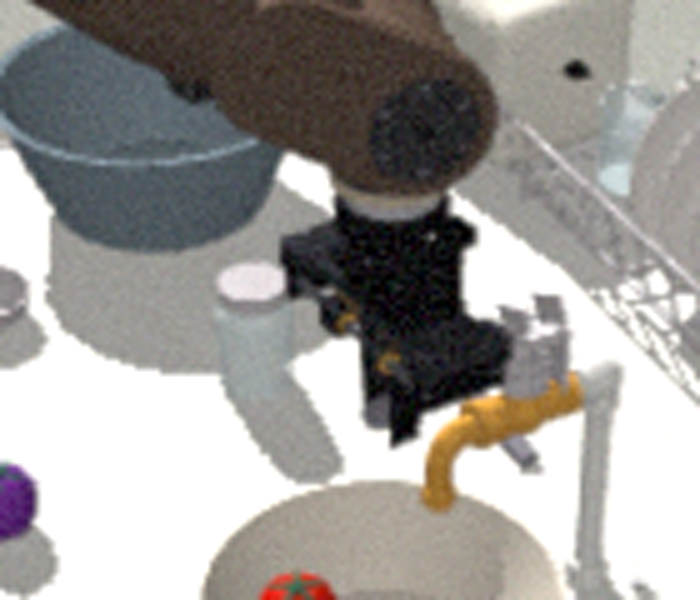

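View pics/t16.png

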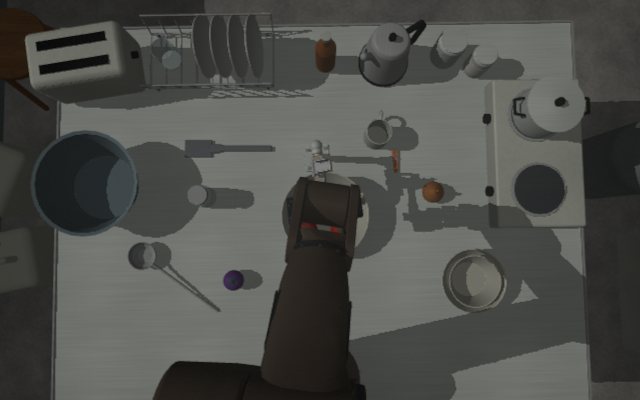

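View pics/s16.png

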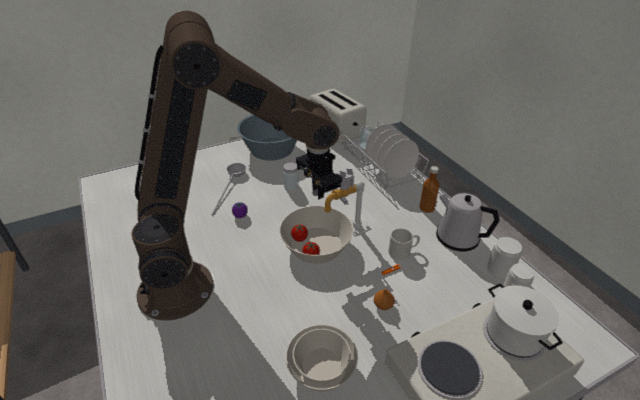

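The side view shows both tomatoes in the bowl at (299,233) and (311,250), the bowl under the spout, and the catch over. The gripper holds the lever above the spout's bend, and the bystanders look unmoved.

```bash
python3 -c "
from h import *
st();print(job.hand_in())"
```

```text
t 23.03 p [ 0.527  -0.0155  0.236 ] x [ 0.001  0.005 -1.   ] y [-0.111  0.994  0.005] z [0.994 0.111 0.002] F [ 3.8 19.3  0.9] w 0.0248 q [-0.157  0.341  1.784  0.006  1.016 -1.843]
the job is handed in; nothing more can be done
None
```

The job is done and handed in at 23 s, in the order you asked. Both tomatoes are in the big bowl, the catch is flipped over, and the arm is still holding the lever fully open.

- **Tomatoes:** I lowered both onto the bowl floor until the force showed contact, then let go. The last picture shows both standing in the bowl. Tomato B was pressed down with about 14 N for a moment; I eased that off before letting go, and I can't tell from the pictures whether it bruised.
- **Catch:** It is lying right over on its far side, clear of the lever; two camera views showed this before I took the lever.
- **Lever:** I measured it at about 1.58 rad, against its stop. The force rose from 8 to 19 N while the arm moved only 0.6 mm. The grip (25 N, on the 25 mm sleeve) was steady at hand-in. The gripper is turned about 0.02 rad further than the lever.
- **Everything else:** The bowl is still under the spout, and the other things look unmoved in the last pictures. I judged that by eye and did not re-measure it.

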